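Bring the bench magnifier over a terminal strip

ROBOT

A 6-joint arm with a two-finger parallel gripper is mounted at the origin on a cart in front of the work surface, level with it; the furniture and walls round the work are solid. World frame = base frame: x ahead of the robot, y to its left, z up, the work surface at z = 0. Lengths are in m, angles in rad, forces in N, time in s.
With the tool pointing down it reaches from about 0.4 to 0.825 m from the base axis. Payload 7 kg.
Tool frame: the origin (TCP) lies on the centre line of the jaws, within the pads' length; the fingertips stand 14 mm ahead of it and the grasp point (between the pads) lies 5 mm behind it; z points along the fingers, y is the line along which they close (so a half turn about z gives the same grasp; the last joint's range is limited). The gripper opens to 88 mm and grips with 3 to 60 N. Pads are 19 mm wide; open, the fingers measure 130 mm over their backs; the gripper's body (78 mm by 193 mm) begins 47 mm behind the grasp point.
Start: joints at [-0.957, 0.359, 0.012, 0, -1.224, -0.288], TCP at [0.216, -0.639, 0.241] pointing down, gripper open.
Joint ranges: [-3.07, 3.07], [-1.43, 2.12], [-1.02, 1.25], [-3.03, 1.67], [-3.05, -0], [-3.03, 3.03]. Speed limits (rad/s): [2.39, 2.39, 3.01, 3.14, 3.14, 3.14].

INTERFACE

Orientations are given as [roll, pitch, yaw] about the fixed x, y, z axes, in that order (R = Rz(yaw) Ry(pitch) Rx(roll)).
In Python, from station import arm gives the robot as it stands.
- The arm moves only by the tool move_arm, never from a script. Its argument "rows" is a list of rows, each an object with "translation": the shift along the tool's x, y, z in cm, a list of three; "rot": the turn, a rotation vector about the tool's x, y, z in degrees, a list of three; "hand": the closure, from 0 (fully open) to 1 (shut). A call has 1 to 8 rows; each row is the pose to reach, as a shift and turn from the pose commanded when the call began, along the tool's axes at that moment; what a row does not reach only later rows make up. A row lasts 1/12 s, in which the tool goes at most 41.7 mm and 7.16 degrees, less where a joint would pass 70% of its speed; a pose out of reach is approached as far as the arm can. A call with a gripper value outside its range is refused whole. The fingers move at their own pace and stop on an object; "squeeze" is the grip in N (left out, the last holds). Time passes only in rows, so rows that repeat a pose let the fingers close. It gives the time, the measured TCP pose, the force, the opening and the grip force at its end, in the units of the state.
- arm.get_state(): the state, without advancing time (a new reading comes with each control period).
- arm.grab_frame(name): name is "scene" or "top" or "wrist"; returns (picture, depth): 420x560x3 uint8, red, green, blue; 420x560 float32, m along the optical axis (not along the pixel's ray), 0 where there is no reading.
- arm.camera_params(name): a dict with "vfov" (degrees; the focal length in pixels is half the picture's height over the tangent of half this angle, whatever the lens; pixels are square), "cx", "cy" (the principal point, pixels), "k1" (the pictures are not rectified: a ray, as slopes to the right and down, at radius r is drawn at 1 + k1 r^2 times it, then the intrinsics apply), "position" and "orientation" of the camera in the world; the wrist camera has in their place "tool_from_camera" (4x4, takes a point from camera to tool coordinates, whose origin is the TCP and whose axes are the flange's). Camera axes: x right, y down, z forward; pixel columns grow to the right and rows downward; lengths in m; the calibration is good to about 2 mm. A picture is of the moment at which its call begins: read the wrist's pose just before it. camera_params takes no time and is no camera call.
- arm.job_done(): hands the job in; it is judged then, once.
Trained networks look in the newest picture that a camera, given by its name, has taken for a name from the list of things; names that differ only in an ending like _2 or _b are one class to them, and where a whole thing is asked for, a point or a joint stands for the part that bears it (a point fixed in the world has none). Each returns a list of dicts, best first, with "p" (0 to 1); they miss things now and then, are a little off and sometimes report something else, mostly with a low value. They report only what shows in the picture. A call takes as long as a camera call.
- arm.search_frame(label, camera): "point" ([x, y, z] in m, in the coordinates of the camera as it stood for that picture, good to about 4 mm: the middle of the surface that is visible of it).
- arm.pinpoint(label, camera): "point" ([x, y, z] in m, in the coordinates of the camera as it stood for that picture, good to about 4 mm: a listed point, or the origin of a listed thing).
The state is a dict: "t": time; "q": joint angles; "qd": joint speeds; "joint_efforts": joint torques, N m; "eef_pos": TCP position; "ee_rot": TCP orientation; "force": force on the tool from outside, world axes, zero at the start; "moment": the same for the moment, N m; "width": finger opening in m; "gripper_force": force on a finger pad.
Only numpy, scipy, OpenCV 4.12 (cv2) and the standard library are available. Lean on these libraries where they do the work, as an engineer would, in place of code of your own. Each camera call takes 0.05 s, during which the arm holds its last target. There are 200 camera calls.

TASK

Set up the rail magnifier under the wire rack for inspecting the terminal strip: slide its carriage along the rail until it rests against the clamped stop collar, without shifting the collar, and swing the stiff lens arm round so that the lens stands centred over the terminal strip. Leave the terminal strip and the other loose parts where they are, and let go when the lens is in place.

Things in the scene. Friction and masses are not known exactly. Their poses are not given: they have to be found in the camera images.
- stand: Fixed steel stand: guide rail with a wire rack over it. Origin on the bench top under the rail's middle. y runs along the rail towards the stop collar, -x to the front (robot side). Foot plate 85 x 380 x 8 mm; two 12 mm rods along y, axes at z 27, x -20 and +20 mm; end blocks 20 mm thick, 44 mm high at y -175 and +175 mm; two rear legs at x 66, y -160 and +160 mm.
- rack_front (a point): Middle of the front bar of the wire rack, 120 mm in front of the rail's middle line, z 335 mm. The rack spans z 322 to 341 mm, stand x -126 to +81, y -216 to +216 mm, with a multimeter and tape measure on it (to z 385). It bars a vertical reach to the carriage and the arm: come in from the front with the tool leaning 25 to 45 degrees back towards the robot.
- carriage_tab (a point): Push tab of the sliding carriage: upright steel plate 18 (x) x 12 (y) mm in the stand's axes, z 46 to 85 mm, standing 61 mm in front of the rail's middle line; the point is on its centre line at z 75. Behind it the carriage block, 72 (x) x 50 (y) mm, z 14 to 48, with a 20 mm post. It slides along the stand's y only, with about 10 N friction, and stays where it is left.
- carriage_face (a point): Middle of the carriage's end face towards the collar (stand +y), z 27 mm, 25 mm along y from the tab's middle. It is to rest on the collar's face.
- collar_face (a point): Middle, z 27 mm, of the face towards the carriage of the stop collar: dark steel block 64 (x) x 18 (y) x 30 mm with a black thumbscrew on top (to z 62), clamped on both rods. The clamp slips at about 45 N: bring the carriage up slowly and stop when the force rises above the sliding friction.
- swivel (a point): Centre of the lens arm's swivel hub (34 mm diameter) on top of the carriage's post, z 105 mm. The swivel axis is vertical.
- lens_arm (a joint): Angle of the lens arm: 0 pointing to the stand's front (-x), positive towards the collar side (+y); -1.1 to 1.15 rad. Stiff: about 0.7 Nm friction (4 to 5 N square to the arm at the handle); it stays where it is left. A push square to the arm at the handle swings the arm without moving the carriage; a pull along the arm or a jerk may drag the carriage.
- lens_center (a point): Centre of the round level lens, 115 mm from the swivel axis, z 105 mm. Its grey ring is 86 mm in outer diameter, z 100 to 110 mm.
- handle (a point): Handle of the lens arm: black upright pin, 14 mm in diameter, standing on the outer end of the arm, z 101 to 160 mm, 168 mm from the swivel axis, in line with the lens. The point is on its axis at z 145 mm.
- terminal_strip: Small cream screw terminal strip, 17 (x) x 33 (y) x 14 mm, loose on the bench in front of the rail; origin at the middle of its underside. To be left in place. With the carriage at the collar it lies within 10 mm of the circle that the lens centre sweeps. A closed flat case, 43 mm high, lies on the bench in front of it.
- starter: Bystander: white cylindrical glow starter, 21 mm in diameter, 37 mm high, standing loose on the bench; origin under its middle.
- lampholder: Bystander: black round lampholder, 48 x 46 x 37 mm, standing loose; origin under its middle.
- switch_insert: Bystander: wall switch insert, 71 x 71 x 36 mm, standing loose; origin under its middle.

How it is judged:
On the way:
1. the carriage rests against the stop collar (distance between carriage_face and collar_face below 0.0035 m), for 0.2 s.
At the end, for the whole second after the job is handed in: The carriage's end face is within 3.5 mm of the stop collar's face, the collar has not shifted by 4 mm, and the lens centre is within 15 mm (horizontally) of the middle of the terminal strip, with the lens arm at rest (distance between carriage_face and collar_face below 0.0035 m and horizontal distance between lens_center and terminal_strip below 0.015 m and distance of collar_face from where it was at the start of the episode below 0.004 m and velocity of joint lens_arm between -0.02 and 0.02 rad/s); the robot touches nothing.
It fails at once if the stop collar is pushed along the rail (distance of collar_face from where it was at the start of the episode above 0.004 m).
It fails at once if the terminal strip is moved (distance of terminal_strip from where it was at the start of the episode above 0.01 m).
It fails at once if the starter is moved or knocked over (distance of starter from where it was at the start of the episode above 0.015 m or angle between starter's own z axis and vertical above 0.5 rad).
It fails at once if the lampholder is moved or knocked over (distance of lampholder from where it was at the start of the episode above 0.015 m or angle between lampholder's own z axis and vertical above 0.5 rad).
It fails at once if the switch insert is moved or knocked over (distance of switch_insert from where it was at the start of the episode above 0.015 m or angle between switch_insert's own z axis and vertical above 0.5 rad).
It also fails if it takes over 61 s, if anything falls off the work surface, if the arm or the gripper's body presses on something with over 40 N, if the wrist force passes 120 N, or if a joint passes its speed limit or range.

## Working session

There is one attempt and no reset: what is moved stays moved. The work goes in short steps, Python scripts to look and compute and a tool call to move; the robot and the scene stay as the last step left them, time stands still between calls to the robot, and variables do not carry over. Pictures are saved under pics/ and viewed, at most 10 in all, crops included, and the job is handed in when it is done.

Besides the shell and the picture viewer there is one more tool, called after "Request:" as a command line: name --argument value ..., lists and objects as JSON in quotes. move_arm: Moves the arm, as the interface text tells. Its arguments: {"type":"object","properties":{"rows":{"type":"array","items":{"type":"object","properties":{"translation":{"type":"array","items":{"type":"number"}},"rot":{"type":"array","items":{"type":"number"}},"hand":{"type":"number"}}}},"squeeze":{"type":"number"}},"required":["rows"]}

```bash
mkdir -p pics; ls; cat > h.py <<'E'
import numpy as np, cv2
from scipy.spatial.transform import Rotation as R
from station import arm
def T_cam(name, st=None):
    p=arm.camera_params(name)
    if 'tool_from_camera' in p:
        st=st or arm.get_state(); T=np.eye(4)
        T[:3,:3]=R.from_euler('xyz',st['ee_rot']).as_matrix(); T[:3,3]=st['eef_pos']
        return T@np.array(p['tool_from_camera'])
    T=np.eye(4); o=np.array(p['orientation'])
    T[:3,:3]=R.from_euler('xyz',o).as_matrix() if o.shape==(3,) else o; T[:3,3]=p['position']
    return T
def w(T,pt): return T[:3,:3]@np.array(pt)+T[:3,3]
def save(name,fn):
    im,d=arm.grab_frame(name); cv2.imwrite('pics/'+fn,im[:,:,::-1]); return im,d
E
python3 - <<'E'
from h import *
print(arm.get_state())
for c in ['scene','top']:
    print(c,arm.camera_params(c)); save(c,c+'0.png'); T=T_cam(c)
    for l in ['stand','rack_front','carriage_tab','carriage_face','collar_face','swivel','lens_center','handle','terminal_strip','starter','lampholder','switch_insert']:
        print(l,[(np.round(w(T,r['point']),4).tolist(),round(r['p'],2)) for r in arm.pinpoint(l,c)[:2]])
E
```

```text
pics
{'t': 0.0, 'q': array([-9.56879090e-01,  3.59388201e-01,  1.10550838e-02, -3.92945267e-04,
       -1.22410540e+00, -2.88083747e-01]), 'qd': array([ 0.00140177, -0.00147456, -0.00020002,  0.00010064, -0.00033206,
        0.0007045 ]), 'joint_efforts': array([ 2.29201636e-03, -5.82713521e+01,  2.93057370e+01,  6.99725837e+00,
        6.87906679e-03, -1.13666247e-04]), 'eef_pos': array([ 0.21589024, -0.63903899,  0.23961247]), 'ee_rot': array([ 3.13991317e+00, -1.12454102e-04, -2.81589289e+00]), 'force': array([-0.31107433, -0.15938655,  0.68581205]), 'moment': array([0.0046449 , 0.01628898, 0.0469839 ]), 'gripper_force': 0.0, 'width': 0.08769600026676327}
scene {'vfov': 47.58346509716987, 'cx': 274.74506406858615, 'cy': 207.80034079427406, 'k1': -0.12890437264650217, 'position': array([0.01612972, 0.47715733, 0.6795961 ]), 'orientation': array([-2.02105176, -0.02383064, -2.5434955 ])}
stand [([0.64, -0.3335, -0.0026], 0.65)]
rack_front [([0.5365, -0.2735, 0.3383], 0.96)]
carriage_tab [([0.5635, -0.3489, 0.0727], 0.92), ([0.6287, -0.3604, 0.0267], 0.7)]
carriage_face [([0.6297, -0.
[... 629 characters left out ...]
([ 0.3803087 , -0.40460284,  1.1956364 ]), 'orientation': array([-2.93247183, -0.00529459, -1.25209971])}
stand [([0.6388, -0.3396, -0.0037], 0.63)]
rack_front [([0.5405, -0.2757, 0.336], 0.63)]
carriage_tab [([0.5597, -0.3518, 0.0789], 0.94)]
carriage_face []
collar_face [([0.6524, -0.3247, 0.0252], 0.51)]
swivel [([0.6122, -0.3861, 0.103], 0.55), ([0.5591, -0.2845, 0.105], 0.44)]
lens_center [([0.5592, -0.2835, 0.105], 0.95)]
handle [([0.5348, -0.2334, 0.1467], 0.62), ([0.6118, -0.386, 0.1044], 0.32)]
terminal_strip [([0.5409, -0.2958, 0.0013], 0.53)]
starter [([0.4068, -0.4471, -0.0041], 0.5)]
lampholder [([0.711, -0.1356, -0.0026], 0.51)]
switch_insert [([0.5263, -0.5834, 0.0023], 0.84)]
```

View pics/scene0.png

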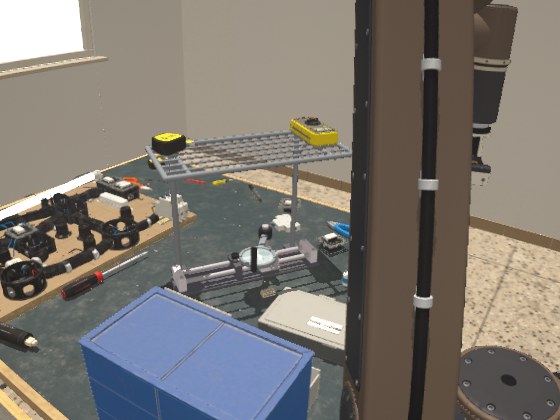

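View pics/top0.png

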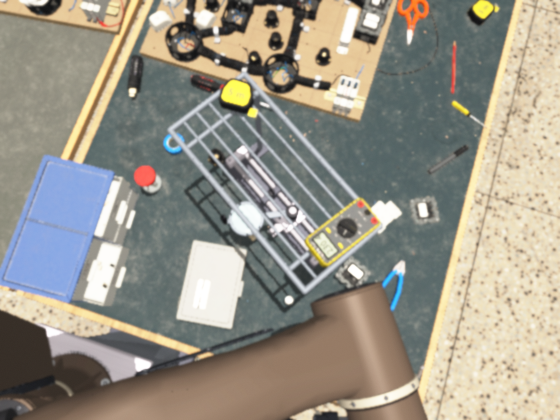

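The scene picture shows the rack (x 150–350, y 130–190), the lens at (257,257), the handle at (253,258), the terminal strip at (268,292) and the case at (310,318). The top picture shows the lens at (245,218) and the case at (212,285). I'll refine the stand axes from the rack depth next.

```bash
cat >> h.py <<'E'
def cloud(name,d,st=None):
    p=arm.camera_params(name); f=210/np.tan(np.radians(p['vfov']/2))
    K=np.array([[f,0,p['cx']],[0,f,p['cy']],[0,0,1]]); v,u=np.mgrid[0:420,0:560]
    n=cv2.undistortPoints(np.stack([u,v],-1).reshape(-1,1,2).astype(float),K,np.array([p['k1'],0,0,0,0.])).reshape(420,560,2)
    c=np.dstack([n*d[...,None],d]); T=T_cam(name,st); return c@T[:3,:3].T+T[:3,3]
E
python3 - <<'E'
from h import *
im,d=arm.grab_frame('top'); P=cloud('top',d)
m=(d>0)&(P[...,2]>.315)&(P[...,2]<.35)&(P[...,0]>.42)&(P[...,0]<.85)&(P[...,1]<-.0)&(P[...,1]>-.6)
u,v=np.meshgrid(range(560),range(420)); m&=(v<295)
pts=P[m][:,:2].astype(np.float32); print(len(pts)); r=cv2.minAreaRect(pts); print(r,cv2.boxPoints(r))
im,d=arm.grab_frame('scene'); P2=cloud('scene',d)
m=(d>0)&(P2[...,2]>.315)&(P2[...,2]<.35)&(P2[...,0]>.42)&(P2[...,0]<.85)&(u<350)
print(cv2.boxPoints(cv2.minAreaRect(P2[m][:,:2].astype(np.float32))))
cv2.imwrite('pics/s1.png',cv2.resize(im[200:320,160:360,::-1],(800,480),interpolation=cv2.INTER_CUBIC))
# case: z .035-.05
for n,Q in (('top',P),('scene',P2)):
    m=(Q[...,2]>.034)&(Q[...,2]<.05)&(Q[...,0]>.35)&(Q[...,0]<.62)&(Q[...,1]<-.2)&(Q[...,1]>-.5); print(n,m.sum(),cv2.boxPoints(cv2.minAreaRect(Q[m][:,:2].astype(np.float32))))
for l in ['terminal_strip','carriage_tab','handle','collar_face']: print(l,[(np.round(w(T_cam('scene'),r['point']),4).tolist(),round(r['p'],2)) for r in arm.search_frame(l,'scene')[:3]])
E
```

```text
6126
((0.6196358799934387, -0.33039799332618713), (0.430911660194397, 0.2074529528617859), 58.195499420166016) [[ 0.4179337  -0.4588372 ]
 [ 0.5942379  -0.5681696 ]
 [ 0.82133806 -0.20195878]
 [ 0.64503384 -0.09262639]]
[[ 0.41828874 -0.4526248 ]
 [ 0.59676313 -0.5618743 ]
 [ 0.8211323  -0.19533563]
 [ 0.6426579  -0.08608615]]
top 2745 [[ 0.35004237 -0.48472416]
 [ 0.6199415  -0.48476148]
 [ 0.6199808  -0.20019567]
 [ 0.35008174 -0.20015836]]
scene 2148 [[ 0.30866194 -0.22324158]
 [ 0.46486747 -0.56684744]
 [ 0.63624144 -0.48893964]
 [ 0.4800359  -0.14533377]]
terminal_strip [([0.5415, -0.2911, 0.0104], 0.42)]
carriage_tab [([0.5601, -0.2906, 0.1076], 0.94), ([0.5214, -0.5678, 0.0265], 0.22)]
handle [([0.5616, -0.2775, 0.1057], 0.9)]
collar_face [([0.6451, -0.298, 0.0437], 0.73), ([0.5383, -0.2898, 0.0118], 0.57)]
```

View pics/s1.png

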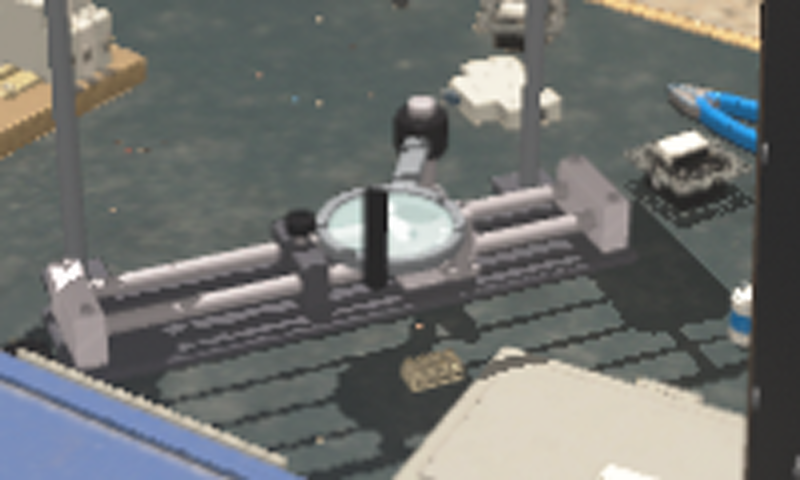

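Enlarged crop: the collar with its black thumbscrew is at (300,235), the lens at (395,230), the strip at (430,370) and the case's corner at about (500,360). The rack fit gives 431 x 207 mm, as specified, with the rail along 58.2°. Next I'll plan the tab push pose with a simple clearance scan.

```bash
cat >> h.py <<'E'
psi=np.radians(-31.8); Rs=R.from_euler('z',psi).as_matrix(); O=np.array([.639,-.338,0])
def toS(p): return (np.asarray(p)-O)@Rs
def toW(p): return np.asarray(p)@Rs.T+O
def box(p,lo,hi):
    lo,hi=np.array(lo),np.array(hi); q=np.abs(p-(lo+hi)/2)-(hi-lo)/2
    return np.linalg.norm(np.maximum(q,0),axis=1)+np.minimum(q.max(1),0)
def boxpts(lo,hi,s=.006):
    g=[np.linspace(a,b,max(2,int(np.ceil((b-a)/s))+1)) for a,b in zip(lo,hi)]; return np.stack(np.meshgrid(*g,indexing='ij'),-1).reshape(-1,3)
def orient(back,side,roll): # tool rotation in stand frame; roll 0: tool x along +y_s
    b=np.array([-np.tan(back),side*-1.0 and -np.tan(side),1.]); z=-b/np.linalg.norm(b)
    x=np.array([0,1.,0]); x-=z*(x@z); x/=np.linalg.norm(x); M=np.stack([x,np.cross(z,x),z],1)
    return M@R.from_euler('z',roll).as_matrix()
def gripper(p,t,M,gap=0.):  # clearances of stand-frame points p: (fingers, body)
    q=(p-t)@M; h=gap/2
    f=np.minimum(box(q,[-.0095,h,-.055],[.0095,h+.021,.014]),box(q,[-.0095,-h-.021,-.055],[.0095,-h,.014]))
    b=np.minimum(box(q,[-.039,-.0965,-.19],[.039,.0965,-.052]),box(q,[-.055,-.055,-.4],[.055,.055,-.19]))
    return f,b
def ring(c,r=.043,z=.105): a=np.linspace(0,2*np.pi,60); return np.stack([c[0]+r*np.cos(a),c[1]+r*np.sin(a),0*a+z],1)
E
cat > scan.py <<'E'
from h import *
im,d=arm.grab_frame('top'); P=toS(cloud('top',d)); c=P[240:327,178:246].reshape(-1,3); c=c[(c[:,2]>.03)&(c[:,2]<.055)]
print('case S',len(c),np.round(cv2.boxPoints(cv2.minAreaRect(c[:,:2].astype(np.float32))),3).tolist()); print(np.round(arm.camera_params('wrist')['tool_from_camera'],3))
cy=-.051; th=.55
rack=boxpts([-.126,-.216,.322],[.081,.216,.385],.012)
def arm_obs(cy,th):
    u=np.array([-np.cos(th),np.sin(th)]); s=np.array([0,cy])
    h=[np.r_[s+.168*u,z] for z in np.linspace(.101,.16,12)]
    rod=[np.r_[s+r*u,z] for r in np.linspace(0,.17,30) for z in (.098,.112)]
    rr=ring(s+.115*u); return np.array(h+rod),np.r_[rr-[0,0,.005],rr+[0,0,.005]]
best=[]
tab=boxpts([-.070,cy-.006,.046],[-.052,cy+.006,.085],.004)
blk=boxpts([-.07,cy-.025,.014],[.036,cy+.025,.048])
h,l=arm_obs(cy,th)
for bk in range(25,50,5):
  for sd in range(0,31,5):
    for ro in range(0,180,15):
      M=orient(*np.radians([bk,sd,ro]))
      # place the tool: lowest finger z = .056, x centred on the tab; shift y until gap 4 mm
      cor=boxpts([-.0095,-.021,.014],[.0095,.021,.014],1)@M.T
      t=np.array([0,cy-.006,.056-cor[:,2].min()]); t[0]=-.061-M[0,2]*.0
      for _ in range(60):
        f=gripper(tab,t,M)[0].min()
        if f>=.004: break
        t[1]-=max(.004-f,.0005)
      A=[]
      f,b=gripper(np.r_[h],t,M); A.append(min(f.min(),b.min())-.007)
      for o in (l,blk,rack):
        f,b=gripper(o,t,M); A.append(min(f.min(),b.min()))
      A.append(gripper(tab,t,M)[1].min())
      f,b=gripper(c,t+[0,.048,0],M); f2,b2=gripper(c,t,M); A.append(min(f.min(),b.min(),b2.min()))
      best.append((min(A),bk,sd,ro,np.round(t,3).tolist(),np.round(A,3).tolist()))
best.sort(key=lambda x:-x[0])
for b in best[:12]: print(b)
E
python3 scan.py
```

```text
case S 4535 [[-0.39100000262260437, -0.06300000101327896], [-0.2930000126361847, -0.18000000715255737], [-0.13699999451637268, -0.050999999046325684], [-0.23399999737739563, 0.06700000166893005]]
[[-0.    -0.965 -0.261  0.07 ]
 [ 1.     0.    -0.002  0.   ]
 [ 0.002 -0.261  0.965 -0.144]
 [ 0.     0.     0.     1.   ]]
(np.float64(0.017768232482141686), 45, 30, 120, [-0.061, -0.088, 0.082], [0.032, 0.025, 0.018, 0.045, 0.056, 0.044])
(np.float64(0.017631646635344087), 35, 30, 105, [-0.061, -0.088, 0.081], [0.032, 0.028, 0.018, 0.018, 0.058, 0.06])
(np.float64(0.01753177607691139), 40, 20, 120, [-0.061, -0.087, 0.081], [0.031, 0.019, 0.018, 0.03, 0.052, 0.044])
(np.float64(0.01751882820561399), 45, 25, 120, [-0.061, -0.087, 0.082], [0.032, 0.019, 0.018, 0.045, 0.053, 0.042])
(np.float64(0.017495526397810168), 40, 25, 120, [-0.061, -0.087, 0.082], [0.032, 0.024, 0.017, 0.03, 0.054, 0.046])
(np.float64(0.017483557641992685), 40, 30, 120, [-0.061, -0.088, 0.082], [0.032, 0.03, 0.017, 0.029, 0.057, 0.048])
(np.float64(0.01744352408042095), 40, 30, 105, [-0.061, -0.087, 0.081], [0.031, 0.022, 0.017, 0.038, 0.056, 0.055])
(np.float64(0.017249280369612496), 35, 25, 105, [-0.061, -0.087, 0.08], [0.032, 0.021, 0.017, 0.018, 0.054, 0.059])
(np.float64(0.016181322230899308), 35, 30, 90, [-0.061, -0.086, 0.079], [0.032, 0.022, 0.016, 0.031, 0.056, 0.061])
(np.float64(0.01587565480430411), 40, 25, 105, [-0.061, -0.087, 0.08], [0.03, 0.016, 0.017, 0.039, 0.053, 0.054])
(np.float64(0.015588950919786357), 45, 30, 105, [-0.061, -0.087, 0.08], [0.031, 0.016, 0.017, 0.058, 0.054, 0.05])
(np.float64(0.015310309016272889), 40, 30, 90, [-0.061, -0.086, 0.078], [0.032, 0.016, 0.015, 0.052, 0.054, 0.055])
```

```bash
cat >> h.py <<'E'
def goto(tS,M,show=True):
    "translation (cm) and rotvec (deg) in tool axes from the present pose to stand-frame pose"
    st=arm.get_state(); R0=R.from_euler('xyz',st['ee_rot']).as_matrix(); p0=st['eef_pos']
    tr=R0.T@(toW(tS)-p0)*100; rv=R.from_matrix(R0.T@Rs@M).as_rotvec(degrees=True)
    print('trans',np.round(tr,2).tolist(),'rot',np.round(rv,1).tolist(),'|rot|',round(np.linalg.norm(rv),1),'dist',round(np.linalg.norm(tr),1))
    return toS(p0),Rs.T@R0,tr,rv
def arm_obs(cy,th):
    u=np.array([-np.cos(th),np.sin(th)]); s=np.array([0,cy])
    h=[np.r_[s+.168*u,z] for z in np.linspace(.101,.16,12)]
    rod=[np.r_[s+r*u,z] for r in np.linspace(0,.17,30) for z in (.098,.112)]
    rr=ring(s+.115*u); return np.r_[np.array(h+rod),rr-[0,0,.005],rr+[0,0,.005]]
case=boxpts([0,0,.02],[.202,.153,.043],.01); _u=np.array([.156,.129])/.2024; _v=np.array([-.098,.117])/.1526
case=np.c_[np.array([-.293,-.18])+case[:,:1]*_u+case[:,1:2]*_v,case[:,2]]
rack=boxpts([-.126,-.216,.322],[.081,.216,.385],.012)
def clear(tS,M,cy,th,gap=0.):
    o=[]
    for q in (arm_obs(cy,th),rack,case,boxpts([-.2,-.4,0],[0,.2,0],.02)):
        f,b=gripper(q,tS,M,gap); o.append(round(min(f.min(),b.min()),3))
    return o
E
python3 - <<'E'
from h import *
for ro in (285,):
    M=orient(*np.radians([40,25,ro])); t=np.array([-.061,-.088,.081])
    print('cam',t+M@[.07,0,-.144],'contact',clear(t,M,-.051,.55))
    pre=t-.2*M[:,2]; print('pre',pre,clear(pre,M,-.051,.55))
    p0,M0,tr,rv=goto(pre,M)
    for s in np.linspace(0,1,9):
        print(s,clear(p0+s*(pre-p0),M0@R.from_rotvec(s*rv,degrees=True).as_matrix(),-.051,.55))
    for s in np.linspace(0,1,5): print('in',clear(t-.2*(1-s)*M[:,2],M,-.051,.55))
E
```

```text
cam [-0.20388051 -0.11937933  0.14608839] contact [np.float64(0.017), np.float64(0.038), np.float64(0.068), np.float64(0.057)]
pre [-0.18206534 -0.15527889  0.22528005] [np.float64(0.161), np.float64(0.057), np.float64(0.17), np.float64(0.201)]
trans [-26.16, 19.18, 1.53] rot [-6.1, -45.3, 55.3] |rot| 71.7 dist 32.5
0.0 [np.float64(0.423), np.float64(0.208), np.float64(0.327), np.float64(0.234)]
0.125 [np.float64(0.387), np.float64(0.175), np.float64(0.307), np.float64(0.227)]
0.25 [np.float64(0.354), np.float64(0.139), np.float64(0.282), np.float64(0.221)]
0.375 [np.float64(0.324), np.float64(0.109), np.float64(0.254), np.float64(0.217)]
0.5 [np.float64(0.295), np.float64(0.085), np.float64(0.23), np.float64(0.214)]
0.625 [np.float64(0.258), np.float64(0.068), np.float64(0.212), np.float64(0.211)]
0.75 [np.float64(0.224), np.float64(0.06), np.float64(0.197), np.float64(0.207)]
0.875 [np.float64(0.191), np.float64(0.06), np.float64(0.185), np.float64(0.204)]
1.0 [np.float64(0.161), np.float64(0.057), np.float64(0.17), np.float64(0.201)]
in [np.float64(0.161), np.float64(0.057), np.float64(0.17), np.float64(0.201)]
in [np.float64(0.115), np.float64(0.043), np.float64(0.14), np.float64(0.165)]
in [np.float64(0.074), np.float64(0.043), np.float64(0.112), np.float64(0.129)]
in [np.float64(0.045), np.float64(0.04), np.float64(0.086), np.float64(0.093)]
in [np.float64(0.017), np.float64(0.038), np.float64(0.068), np.float64(0.057)]
```

Request:
move_arm --rows '[{"translation":[-3.3,2.4,0.2],"rot":[-0.6,-4.4,5.4],"hand":1},{"translation":[-6.6,4.8,0.4],"rot":[-1.2,-8.9,10.8],"hand":1},{"translation":[-9.8,7.2,0.6],"rot":[-1.8,-13.3,16.2],"hand":1},{"translation":[-13.1,9.6,0.8],"rot":[-2.4,-17.7,21.6],"hand":1},{"translation":[-16.4,12.0,1.0],"rot":[-3.0,-22.1,27.0],"hand":1},{"translation":[-19.7,14.4,1.2],"rot":[-3.6,-26.6,32.4],"hand":1},{"translation":[-23.0,16.8,1.4],"rot":[-4.2,-31.0,37.8],"hand":1},{"translation":[-26.2,19.2,1.5],"rot":[-4.8,-35.4,43.2],"hand":1}]'

```text
t: 2.32
eef_pos: [0.4035, -0.3727, 0.2259]
ee_rot: [2.802, 0.52, 2.592]
force: [1.7, 0.8, 0.5]
width: 0.0397
gripper_force: 0.0
```

```bash
cat > g.py <<'E'
from h import *
import sys
def push_pose(): return np.array([-.061,-.088,.081]),orient(*np.radians([40,25,285]))
if __name__=='__main__':
    t,M=push_pose(); r=float(sys.argv[1]); p0,M0,tr,rv=goto(t-r*M[:,2],M); st=arm.get_state(); print('S',np.round(p0,4),st['t'],st['force'].round(1))
E
python3 g.py .2
```

```text
trans [0.05, -0.17, -0.01] rot [-1.3, -9.6, 11.8] |rot| 15.3 dist 0.2
S [-0.1819 -0.1536  0.2259] 2.3167 [1.7 0.8 0.5]
```

Request:
move_arm --rows '[{"translation":[0,-0.1,0],"rot":[-0.6,-4.8,5.9],"hand":1},{"translation":[0,-0.2,0],"rot":[-1.3,-9.6,11.8],"hand":1},{"translation":[0,-0.2,0],"rot":[-1.3,-9.6,11.8],"hand":1},{"translation":[0,-0.2,0],"rot":[-1.3,-9.6,11.8],"hand":1},{"translation":[0,-0.2,0],"rot":[-1.3,-9.6,11.8],"hand":1}]'

```text
t: 2.73
eef_pos: [0.4018, -0.3765, 0.2255]
ee_rot: [2.627, 0.586, 2.3]
force: [0.7, 0.6, -0.3]
width: 0.0064
gripper_force: 0.0
```

```bash
cat > look.py <<'E'
from h import *
import sys
st=arm.get_state(); im,d=save('wrist',sys.argv[1]); T=T_cam('wrist',st)
for l in sys.argv[2:]: print(l,[(np.round(toS(w(T,r['point'])),4).tolist(),round(r['p'],2)) for r in arm.pinpoint(l,'wrist')[:2]])
E
python3 look.py w1.png carriage_tab swivel lens_center handle terminal_strip collar_face rack_front carriage_face stand; python3 g.py 0
```

```text
carriage_tab [([-0.0599, -0.0549, 0.0726], 0.9)]
swivel [([0.0038, -0.0492, 0.1041], 0.67)]
lens_center [([-0.0961, 0.0053, 0.1088], 0.65)]
handle [([-0.1368, 0.0392, 0.1439], 0.76)]
terminal_strip [([-0.1049, -0.0132, -0.0012], 0.89), ([-0.1415, -0.2152, 0.0024], 0.65)]
collar_face [([0.007, 0.0192, 0.0254], 0.64)]
rack_front []
carriage_face [([0.0016, -0.0239, 0.0255], 0.85)]
stand [([-0.0019, -0.0043, 0.001], 0.7)]
trans [-0.05, 0.16, 19.99] rot [-0.0, -0.3, 0.3] |rot| 0.4 dist 20.0
S [-0.1815 -0.1567  0.2249] 3.2333 [-1.3 -0.3  0.7]
```

View pics/w1.png

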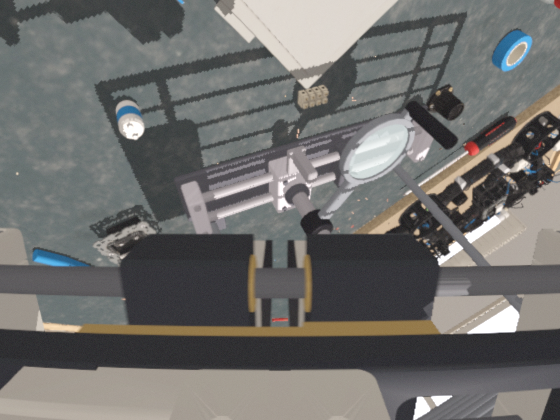

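The wrist picture shows the strip at (313,97), the lens at (378,150), the tab at (300,163) and the starter standing at (130,118). Its positions agree with my estimates. I'll check clearance to the starter, then go in.

```bash
python3 - <<'E'
from h import *
from g import push_pose
t,M=push_pose(); s=boxpts([-.153,-.227,0],[-.13,-.204,.037]); e=boxpts([-.042,-.185,0],[.042,-.165,.044]); tab=boxpts([-.07,-.059,.046],[-.052,-.047,.085],.004)
blk=boxpts([-.07,-.078,.014],[.036,-.028,.048],.004)
for r in (.1,.05,0): q=t-r*M[:,2]; print([[round(a.min(),3) for a in gripper(o,q,M)] for o in (s,e,tab,blk)])
E
```

```text
[[np.float64(0.116), np.float64(0.097)], [np.float64(0.118), np.float64(0.158)], [np.float64(0.088), np.float64(0.153)], [np.float64(0.109), np.float64(0.174)]]
[[np.float64(0.11), np.float64(0.056)], [np.float64(0.081), np.float64(0.108)], [np.float64(0.038), np.float64(0.103)], [np.float64(0.061), np.float64(0.124)]]
[[np.float64(0.11), np.float64(0.029)], [np.float64(0.065), np.float64(0.058)], [np.float64(0.003), np.float64(0.053)], [np.float64(0.017), np.float64(0.074)]]
```

Request:
move_arm --rows '[{"translation":[-0.1,-0.2,3.5],"rot":[0,-0.3,0.3],"hand":1},{"translation":[-0.2,-0.4,7],"rot":[0,-0.3,0.3],"hand":1},{"translation":[-0.25,-0.6,10.5],"rot":[0,-0.3,0.3],"hand":1},{"translation":[-0.25,-0.6,13],"rot":[0,-0.3,0.3],"hand":1},{"translation":[-0.25,-0.6,15.5],"rot":[0,-0.3,0.3],"hand":1},{"translation":[-0.25,-0.6,17.5],"rot":[0,-0.3,0.3],"hand":1},{"translation":[-0.25,-0.6,19],"rot":[0,-0.3,0.3],"hand":1},{"translation":[-0.25,-0.6,19.7],"rot":[0,-0.3,0.3],"hand":1}]'

```text
t: 3.9
eef_pos: [0.537, -0.3873, 0.0789]
ee_rot: [2.62, 0.585, 2.29]
force: [-0.2, 0.4, 0.2]
width: 0.0004
gripper_force: 0.0
```

```bash
python3 g.py 0; python3 - <<'E'
from h import *
st=arm.get_state(); R0=R.from_euler('xyz',st['ee_rot']).as_matrix(); print('y_s in tool',(R0.T@Rs[:,1]).round(3))
save('scene','s2.png'); im=cv2.imread('pics/s2.png'); cv2.imwrite('pics/s2.png',cv2.resize(im[190:320,160:360],(800,520),interpolation=cv2.INTER_CUBIC))
E
```

```text
trans [0.09, 0.79, 0.09] rot [-0.0, -0.1, -0.1] |rot| 0.1 dist 0.8
S [-0.0607 -0.0957  0.0789] 3.9 [-0.2  0.4  0.2]
y_s in tool [0.244 0.91  0.336]
```

View pics/s2.png

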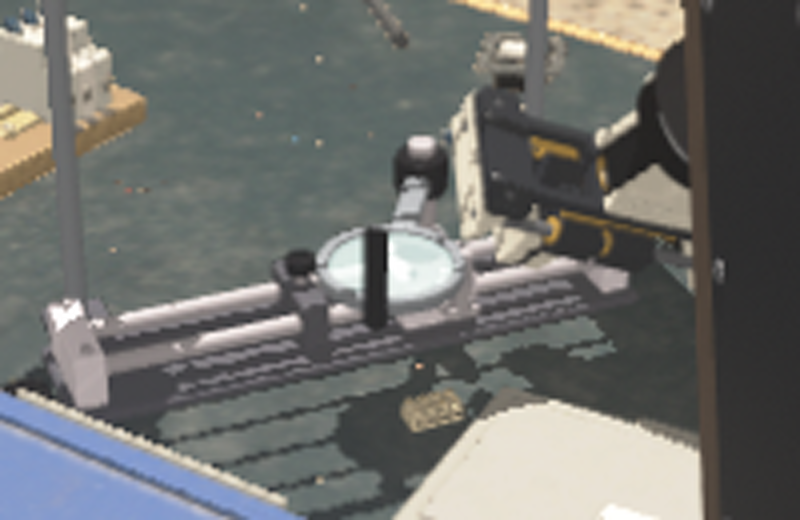

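The fingers stand behind the tab at about (520,245) and are clear of the lens ring. I'll push along the rail now: +y_s is (0.244, 0.910, 0.336) in tool axes.

Request:
move_arm --rows '[{"translation":[0.07,0.27,0.1],"hand":1},{"translation":[0.15,0.55,0.2],"hand":1},{"translation":[0.22,0.82,0.3],"hand":1},{"translation":[0.29,1.09,0.4],"hand":1},{"translation":[0.37,1.37,0.5],"hand":1},{"translation":[0.44,1.64,0.6],"hand":1},{"translation":[0.51,1.91,0.71],"hand":1},{"translation":[0.59,2.18,0.81],"hand":1}]'

```text
validation failed for argument at $.ro...
```

```bash
cat > f.py <<'E'
from h import *
st=arm.get_state(); print('S',toS(st['eef_pos']).round(4),'F_S',(st['force']@Rs).round(1),st['t'])
E
python3 f.py
```

```text
S [-0.0607 -0.0956  0.0787] F_S [2.1 1.4 0.6] 3.95
```

Rows need "rot" too.

Request:
move_arm --rows '[{"translation":[0.07,0.27,0.1],"rot":[0,0,0],"hand":1},{"translation":[0.15,0.55,0.2],"rot":[0,0,0],"hand":1},{"translation":[0.22,0.82,0.3],"rot":[0,0,0],"hand":1},{"translation":[0.29,1.09,0.4],"rot":[0,0,0],"hand":1},{"translation":[0.37,1.37,0.5],"rot":[0,0,0],"hand":1},{"translation":[0.44,1.64,0.6],"rot":[0,0,0],"hand":1},{"translation":[0.51,1.91,0.71],"rot":[0,0,0],"hand":1},{"translation":[0.59,2.18,0.81],"rot":[0,0,0],"hand":1}]'

```text
t: 4.62
eef_pos: [0.5481, -0.3694, 0.0818]
ee_rot: [2.623, 0.59, 2.289]
force: [-8.8, -6.6, 5.4]
width: 0.0004
gripper_force: 5.1
```

```bash
cat > f.py <<'E'
from h import *
st=arm.get_state(); print('S',toS(st['eef_pos']).round(4),'F_S',(st['force']@Rs).round(1),st['t'])
E
python3 f.py
```

```text
S [-0.0607 -0.0746  0.0818] F_S [ -4.  -10.2   5.4] 4.6167
```

Request:
move_arm --rows '[{"translation":[0.06,0.23,0.08],"rot":[0,0,0],"hand":1},{"translation":[0.12,0.46,0.17],"rot":[0,0,0],"hand":1},{"translation":[0.18,0.68,0.25],"rot":[0,0,0],"hand":1},{"translation":[0.24,0.91,0.34],"rot":[0,0,0],"hand":1},{"translation":[0.3,1.14,0.42],"rot":[0,0,0],"hand":1},{"translation":[0.37,1.37,0.5],"rot":[0,0,0],"hand":1},{"translation":[0.43,1.59,0.59],"rot":[0,0,0],"hand":1},{"translation":[0.49,1.82,0.67],"rot":[0,0,0],"hand":1}]'

```text
t: 5.28
eef_pos: [0.5584, -0.3527, 0.0818]
ee_rot: [2.623, 0.59, 2.289]
force: [-10.2, -6.2, 5.2]
width: 0.0005
gripper_force: 5.1
```

```bash
python3 f.py; python3 look.py w2.png swivel lens_center handle collar_face carriage_tab; python3 - <<'E'
from h import *
T=T_cam('scene'); arm.grab_frame('scene')
for l in ['swivel','lens_center','collar_face','carriage_face']: print(l,[(np.round(toS(w(T,r['point'])),4).tolist(),round(r['p'],2)) for r in arm.pinpoint(l,'scene')[:2]])
E
```

```text
S [-0.0607 -0.0549  0.0818] F_S [ -5.4 -10.7   5.2] 5.2833
swivel []
lens_center [([-0.0978, 0.0293, 0.1067], 0.77)]
handle []
collar_face [([0.0041, 0.0132, 0.0269], 0.81), ([-0.0001, -0.0014, 0.0005], 0.33)]
carriage_tab [([-0.0602, -0.034, 0.0721], 0.69)]
swivel [([-0.0015, -0.028, 0.1081], 0.82), ([-0.1015, 0.0326, 0.1037], 0.72)]
lens_center [([-0.0988, 0.033, 0.1058], 0.71)]
collar_face [([-0.0018, 0.0217, 0.0284], 0.64)]
carriage_face [([0.0026, 0.0, 0.0294], 0.81)]
```

Request:
move_arm --rows '[{"translation":[0.04,0.14,0.05],"rot":[0,0,0],"hand":1},{"translation":[0.07,0.27,0.1],"rot":[0,0,0],"hand":1},{"translation":[0.11,0.41,0.15],"rot":[0,0,0],"hand":1},{"translation":[0.15,0.55,0.2],"rot":[0,0,0],"hand":1},{"translation":[0.18,0.68,0.25],"rot":[0,0,0],"hand":1},{"translation":[0.22,0.82,0.3],"rot":[0,0,0],"hand":1},{"translation":[0.26,0.96,0.35],"rot":[0,0,0],"hand":1},{"translation":[0.29,1.09,0.4],"rot":[0,0,0],"hand":1}]'

```text
t: 6.5
eef_pos: [0.5647, -0.3426, 0.0818]
ee_rot: [2.623, 0.59, 2.289]
force: [-9.5, -6.7, 4.8]
width: 0.0007
gripper_force: 5.0
```

```bash
python3 f.py
```

```text
S [-0.0607 -0.043   0.0818] F_S [ -4.5 -10.7   4.8] 6.5
```

Now 0.6 mm per row, checking the force after each call.

Request:
move_arm --rows '[{"translation":[0.01,0.05,0.02],"rot":[0,0,0],"hand":1},{"translation":[0.03,0.11,0.04],"rot":[0,0,0],"hand":1},{"translation":[0.04,0.16,0.06],"rot":[0,0,0],"hand":1},{"translation":[0.06,0.22,0.08],"rot":[0,0,0],"hand":1},{"translation":[0.07,0.27,0.1],"rot":[0,0,0],"hand":1},{"translation":[0.09,0.33,0.12],"rot":[0,0,0],"hand":1},{"translation":[0.1,0.38,0.14],"rot":[0,0,0],"hand":1},{"translation":[0.11,0.42,0.15],"rot":[0,0,0],"hand":1}]'

```text
t: 7.17
eef_pos: [0.5671, -0.3386, 0.0818]
ee_rot: [2.623, 0.59, 2.288]
force: [-9.0, -6.5, 4.1]
width: 0.0005
gripper_force: 5.0
```

```bash
python3 f.py
```

```text
S [-0.0608 -0.0384  0.0818] F_S [ -4.2 -10.3   4.1] 7.1667
```

Request:
move_arm --rows '[{"translation":[0.01,0.05,0.02],"rot":[0,0,0],"hand":1},{"translation":[0.03,0.11,0.04],"rot":[0,0,0],"hand":1},{"translation":[0.04,0.16,0.06],"rot":[0,0,0],"hand":1},{"translation":[0.06,0.22,0.08],"rot":[0,0,0],"hand":1},{"translation":[0.07,0.27,0.1],"rot":[0,0,0],"hand":1},{"translation":[0.09,0.33,0.12],"rot":[0,0,0],"hand":1},{"translation":[0.1,0.38,0.14],"rot":[0,0,0],"hand":1},{"translation":[0.11,0.42,0.15],"rot":[0,0,0],"hand":1}]'

```text
t: 7.83
eef_pos: [0.5695, -0.3347, 0.0818]
ee_rot: [2.623, 0.59, 2.289]
force: [-9.5, -6.3, 4.8]
width: 0.0001
gripper_force: 5.0
```

```bash
python3 f.py
```

```text
S [-0.0608 -0.0338  0.0818] F_S [ -4.8 -10.4   4.8] 7.8333
```

Request:
move_arm --rows '[{"translation":[0.01,0.05,0.02],"rot":[0,0,0],"hand":1},{"translation":[0.02,0.09,0.03],"rot":[0,0,0],"hand":1},{"translation":[0.04,0.14,0.05],"rot":[0,0,0],"hand":1},{"translation":[0.05,0.18,0.07],"rot":[0,0,0],"hand":1},{"translation":[0.06,0.23,0.08],"rot":[0,0,0],"hand":1},{"translation":[0.07,0.27,0.1],"rot":[0,0,0],"hand":1}]'

```text
t: 8.33
eef_pos: [0.5711, -0.3322, 0.0818]
ee_rot: [2.623, 0.59, 2.288]
force: [-10.1, -6.6, 4.3]
width: 0.0006
gripper_force: 5.0
```

```bash
python3 f.py
```

```text
S [-0.0608 -0.0309  0.0818] F_S [ -5.1 -10.9   4.3] 8.3333
```

Request:
move_arm --rows '[{"translation":[0.01,0.05,0.02],"rot":[0,0,0],"hand":1},{"translation":[0.02,0.09,0.03],"rot":[0,0,0],"hand":1},{"translation":[0.04,0.14,0.05],"rot":[0,0,0],"hand":1},{"translation":[0.05,0.18,0.07],"rot":[0,0,0],"hand":1},{"translation":[0.06,0.23,0.08],"rot":[0,0,0],"hand":1},{"translation":[0.07,0.27,0.1],"rot":[0,0,0],"hand":1}]'

```text
t: 8.83
eef_pos: [0.5717, -0.3313, 0.0818]
ee_rot: [2.626, 0.592, 2.288]
force: [-16.2, -10.6, 8.0]
width: 0.0005
gripper_force: 9.2
```

```bash
python3 f.py
```

```text
S [-0.0607 -0.0298  0.0818] F_S [ -8.2 -17.6   8. ] 8.8333
```

The carriage is on the collar: the force rose to 17.6 N along the rail against about 10.5 N while sliding. I'll hold briefly, then back off along -y and retreat.

Request:
move_arm --rows '[{"translation":[0,0,0],"rot":[0,0,0],"hand":1},{"translation":[0,0,0],"rot":[0,0,0],"hand":1},{"translation":[0,0,0],"rot":[0,0,0],"hand":1},{"translation":[-0.15,-0.5,-0.2],"rot":[0,0,0],"hand":1},{"translation":[-0.35,-1.3,-0.5],"rot":[0,0,0],"hand":1},{"translation":[-0.35,-1.3,-4],"rot":[0,0,0],"hand":1},{"translation":[-0.35,-1.3,-8],"rot":[0,0,0],"hand":1},{"translation":[-0.35,-1.3,-12],"rot":[0,0,0],"hand":1}]'

```text
t: 9.5
eef_pos: [0.4853, -0.3355, 0.1637]
ee_rot: [2.621, 0.584, 2.289]
force: [0.5, -0.9, 0.3]
width: 0.0008
gripper_force: 0.0
```

```bash
python3 f.py; python3 look.py w3.png swivel lens_center handle collar_face carriage_tab carriage_face terminal_strip;  python3 - <<'E'
from h import *
for c in ['scene','top']:
  T=T_cam(c); im,d=save(c,c+'3.png')
  for l in ['swivel','lens_center','handle','collar_face','carriage_face','carriage_tab','terminal_strip']: print(c,l,[(np.round(toS(w(T,r['point'])),4).tolist(),round(r['p'],2)) for r in arm.pinpoint(l,c)[:2]])
E
```

```text
S [-0.132  -0.0789  0.1637] F_S [ 0.9 -0.5  0.3] 9.5
swivel []
lens_center [([-0.0963, 0.055, 0.1091], 0.76)]
handle [([-0.1396, 0.0832, 0.1456], 0.79)]
collar_face [([0.0043, 0.0166, 0.0246], 0.91)]
carriage_tab [([-0.0597, -0.0079, 0.0728], 0.79), ([-0.1102, -0.0162, -0.0019], 0.59)]
carriage_face [([0.0008, 0.0202, 0.0257], 0.63)]
terminal_strip [([-0.1088, -0.013, -0.0007], 0.55)]
scene swivel [([-0.0001, 0.0016, 0.1089], 0.87)]
scene lens_center [([-0.101, 0.0562, 0.1053], 0.95)]
scene handle [([-0.1431, 0.0858, 0.1422], 0.84)]
scene collar_face [([-0.0014, -0.0025, 0.108], 0.71), ([-0.0014, 0.0231, 0.0279], 0.51)]
scene carriage_face [([0.003, 0.0244, 0.0259], 0.63), ([-0.046, 0.217, 0.0009], 0.17)]
scene carriage_tab [([-0.06, -0.0038, 0.0729], 0.62)]
scene terminal_strip [([-0.1026, -0.0133, -0.0002], 0.55)]
top swivel []
top lens_center [([-0.0962, 0.0525, 0.1042], 0.92)]
top handle [([-0.1398, 0.0816, 0.1443], 0.76)]
top collar_face [([0.007, 0.0192, 0.0251], 0.64)]
top carriage_face [([0.0011, 0.0157, 0.03], 0.62)]
top carriage_tab [([-0.0592, -0.0082, 0.0799], 0.91)]
top terminal_strip [([-0.1424, 0.0852, 0.1463], 0.68), ([-0.106, -0.018, -0.0015], 0.61)]
```

View pics/w3.png

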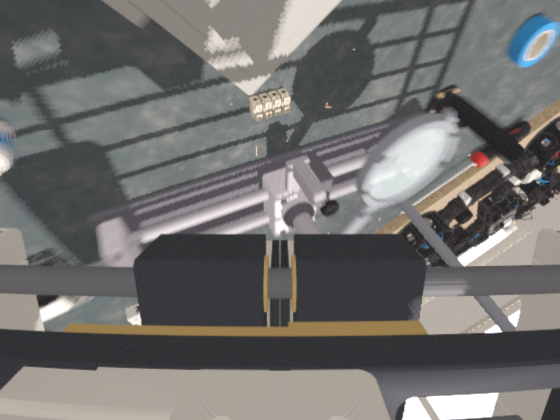

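The wrist picture shows the carriage face against the collar at about (300,185), with the strip at (270,103) and the lens at (408,160). The angle has to go from about 0.55 to about -0.09 rad. I'll plan to straddle the handle.

```bash
cat > sw.py <<'E'
from h import *
import sys
CY=-.005
Z=.140
def pose(th,k=.7,lean=38,off=0.,ret=0.):
    "jaws round the handle at arm angle th; off = jaw centre shift along +tangent(th rising)"
    a=th; p=np.array([-.168*np.cos(a),CY+.168*np.sin(a),Z]); p[:2]+=off*np.array([np.sin(a),np.cos(a)])
    M=R.from_euler('z',-k*th).as_matrix()@orient(np.radians(lean),0,np.radians(270)); return p-ret*M[:,2],M
E
python3 - <<'E'
from sw import *
for k in (0,.4,.7,1): print(k,[clear(*pose(th,k=k),CY,th,.05) for th in (.55,.2,-.09)])
t,M=pose(.55,ret=.12); p0,M0,tr,rv=goto(t,M); print('pre',t)
for s in np.linspace(0,1,6): print(s,clear(p0+s*(t-p0)+[0,0,.0],M0@R.from_rotvec(s*rv,degrees=True).as_matrix(),CY,.55,.04))
E
```

```text
0 [[np.float64(0.013), np.float64(0.087), np.float64(0.096), np.float64(0.123)], [np.float64(0.016), np.float64(0.104), np.float64(0.08), np.float64(0.123)], [np.float64(0.018), np.float64(0.106), np.float64(0.08), np.float64(0.123)]]
0.4 [[np.float64(0.015), np.float64(0.069), np.float64(0.092), np.float64(0.123)], [np.float64(0.018), np.float64(0.097), np.float64(0.08), np.float64(0.123)], [np.float64(0.019), np.float64(0.103), np.float64(0.08), np.float64(0.123)]]
0.7 [[np.float64(0.017), np.float64(0.054), np.float64(0.09), np.float64(0.123)], [np.float64(0.019), np.float64(0.093), np.float64(0.08), np.float64(0.123)], [np.float64(0.019), np.float64(0.101), np.float64(0.08), np.float64(0.123)]]
1 [[np.float64(0.019), np.float64(0.038), np.float64(0.089), np.float64(0.123)], [np.float64(0.019), np.float64(0.088), np.float64(0.08), np.float64(0.123)], [np.float64(0.019), np.float64(0.099), np.float64(0.08), np.float64(0.123)]]
trans [7.16, 20.17, -3.62] rot [32.8, -5.3, 2.8] |rot| 33.4 dist 21.7
pre [-0.21169541  0.11055753  0.23456129]
0.0 [np.float64(0.076), np.float64(0.042), np.float64(0.102), np.float64(0.132)]
0.2 [np.float64(0.071), np.float64(0.044), np.float64(0.106), np.float64(0.149)]
0.4 [np.float64(0.051), np.float64(0.046), np.float64(0.123), np.float64(0.166)]
0.6000000000000001 [np.float64(0.045), np.float64(0.048), np.float64(0.14), np.float64(0.183)]
0.8 [np.float64(0.064), np.float64(0.051), np.float64(0.157), np.float64(0.201)]
1.0 [np.float64(0.092), np.float64(0.056), np.float64(0.175), np.float64(0.218)]
```

```bash
python3 - <<'E'
from sw import *
im,d=arm.grab_frame('top'); P=cloud('top',d); c=P[150:310,0:150].reshape(-1,3); c=c[(c[:,2]>.05)]
print('cabinet W',c.min(0).round(3),c.max(0).round(3),np.round(cv2.boxPoints(cv2.minAreaRect(c[:,:2].astype(np.float32))),3).tolist())
for th in (.55,.2,-.09):
  for r in (0,.12):
    f,b=gripper(toS(c),*pose(th,ret=r)); print(th,r,min(f.min(),b.min()).round(3))
E
```

```text
cabinet W [ 0.238 -0.405  0.05 ] [0.617 0.2   1.196] [[0.21699999272823334, 0.16899999976158142], [0.3540000021457672, -0.41100001335144043], [0.6970000267028809, -0.33000001311302185], [0.5600000023841858, 0.25099998712539673]]
0.55 0 0.065
0.55 0.12 0.068
0.2 0 0.09
0.2 0.12 0.091
-0.09 0 0.124
-0.09 0.12 0.097
```

Request:
move_arm --rows '[{"translation":[1.2,3.4,-0.6],"rot":[5.5,-0.9,0.5],"hand":0.48},{"translation":[2.4,6.7,-1.2],"rot":[10.9,-1.8,0.9],"hand":0.48},{"translation":[3.6,10.1,-1.8],"rot":[16.4,-2.7,1.4],"hand":0.48},{"translation":[4.8,13.4,-2.4],"rot":[21.9,-3.5,1.9],"hand":0.48},{"translation":[6.0,16.8,-3.0],"rot":[27.3,-4.4,2.3],"hand":0.48},{"translation":[7.2,20.2,-3.6],"rot":[32.8,-5.3,2.8],"hand":0.48},{"translation":[7.2,20.2,-3.6],"rot":[32.8,-5.3,2.8],"hand":0.48},{"translation":[7.2,20.2,-3.6],"rot":[32.8,-5.3,2.8],"hand":0.48}]'

```text
t: 11.42
eef_pos: [0.3974, -0.424, 0.197]
ee_rot: [2.985, 0.539, 2.228]
force: [-1.3, -2.2, 0.9]
width: 0.0442
gripper_force: 0.0
```

```bash
python3 f.py; python3 - <<'E'
from sw import *
st=arm.get_state(); print(st['q'].round(3),st['qd'].round(3),st['ee_rot']); t,M=pose(.55,ret=.12); p0,M0,tr,rv=goto(t,M); print(clear(p0,M0,CY,.55,.045))
E
```

```text
S [-0.16   -0.2004  0.197 ] F_S [ 0.1 -2.6  0.9] 11.4167
[-0.466 -0.022 -0.88   0.462 -0.178 -2.409] [-0.159 -0.145 -0.45   2.197  0.097 -2.084] [2.98510929 0.53854307 2.22781211]
trans [11.61, 28.73, -6.92] rot [9.8, -7.2, 0.7] |rot| 12.2 dist 31.7
[np.float64(0.183), np.float64(0.029), np.float64(0.161), np.float64(0.175)]
```

The wrist ran near its singularity: q5 is -0.18, because the tool lean lines up with the forearm. Nothing was touched. I'll fit a rough kinematic model so I can choose a lean that keeps q5 well negative.

```bash
cat > kin.py <<'E'
from h import *
from scipy.optimize import least_squares
import json,os
def log():
    st=arm.get_state(); D=json.load(open('kin.json')) if os.path.exists('kin.json') else [dict(q=[-.95688,.35939,.01106,-.0004,-1.2241,-.28808],p=[.21589,-.63904,.23961],r=[3.13991,-.00011,-2.81589])]
    D.append(dict(q=list(map(float,st['q'])),p=list(map(float,st['eef_pos'])),r=list(map(float,st['ee_rot'])))); json.dump(D,open('kin.json','w')); return D
def rot(q):
    # base yaw, forearm: x forward along the arm plane
    A=R.from_euler('z',q[0]-.288).as_matrix()
    F=A@R.from_euler('y',q[1]-q[2]).as_matrix()          # forearm frame, x along forearm
    W=F@R.from_euler('x',s4*q[3]).as_matrix()@R.from_euler('y',-q[4]).as_matrix() # x along tool
    return A,F,W
s4=1
def fk(q,k):
    h,a,L1,e,L2,Lt=k; A,F,W=rot(q); U=A@R.from_euler('y',q[1]).as_matrix()
    return A@[a,0,h]+U@[0,0,L1]+F@[L2,0,e]+W@[Lt,0,0]
def tool(q): # full tool rotation
    W=rot(q)[2]; return W@R.from_euler('x',q[5]*s6).as_matrix()@C
s6=1; C=np.eye(3)
def setup(D):
    global s4,s6,C
    best=None
    for a in (1,-1):
        for b in (1,-1):
            s4,s6=a,b; C=np.eye(3)
            Cs=[tool(d['q']).T@R.from_euler('xyz',d['r']).as_matrix() for d in D]
            Cm=R.from_matrix(Cs).mean(); er=max(np.degrees((Cm.inv()*R.from_matrix(c)).magnitude()) for c in Cs)
            if best is None or er<best[0]: best=(er,a,b,Cm.as_matrix())
    _,s4,s6,C=best; pr=np.array([.45,0,.45,0,.45,.3])
    f=lambda k: np.r_[np.concatenate([fk(d['q'],k)-d['p'] for d in D])*1e3,(k-pr)*1]
    s=least_squares(f,pr); print('orient err deg',best[0],'k',s.x.round(4),'fit mm',np.abs(s.fun[:-6]).max().round(2)); return s.x
lo=np.array([-3.07,-1.43,-1.02,-3.03,-3.05,-3.03]); hi=np.array([3.07,2.12,1.25,1.67,0,3.03])
def ik(tS,M,k,q0):
    p=toW(tS); Rt=Rs@M
    f=lambda q: np.r_[(fk(q,k)-p)*10,R.from_matrix(tool(q).T@Rt).as_rotvec()]
    s=least_squares(f,np.clip(q0,lo+.01,hi-.01),bounds=(lo,hi)); return s.x,np.abs(s.fun).max()
E
python3 - <<'E'
import kin; from sw import *
D=kin.log(); k=kin.setup(D)
E
```

```text
orient err deg 4.5322336825585765 k [ 0.4415  0.1366  0.5157 -0.0788  0.4088  0.4711] fit mm 0.24
```

```bash
python3 - <<'E'
import kin; from sw import *
import json
k=kin.setup(json.load(open('kin.json'))); q0=arm.get_state()['q']
for k1,lean,th,r in [(.7,22,.55,.09),(.3,22,.55,.09),(.3,22,.55,0),(.3,22,-.09,0),(.3,15,.55,.09)]:
    t,M=pose(th,k=k1,lean=lean,ret=r); q,e=kin.ik(t,M,k,[-.3,.1,-.5,0,-.6,-2]); print(k1,lean,th,r,q.round(2),round(e,4),clear(t,M,CY,th,.045))
t=np.array([-.19,-.12,.24]); M=pose(.55,k=.3,lean=20)[1]; print(kin.ik(t,M,k,[-.3,.1,-.5,0,-.6,-2]))
p0,M0,tr,rv=goto(t,M)
for s in np.linspace(0,1,5): print(s,clear(p0+s*(t-p0),M0@R.from_rotvec(s*rv,degrees=True).as_matrix(),CY,.55,.04))
E
```

```text
orient err deg 4.5322336825585765 k [ 0.4415  0.1366  0.5157 -0.0788  0.4088  0.4711] fit mm 0.24
0.7 22 0.55 0.09 [ 0.26  0.07 -0.53  0.45 -0.85 -3.03] 0.0257 [np.float64(0.062), np.float64(0.01), np.float64(0.166), np.float64(0.207)]
0.3 22 0.55 0.09 [ 0.23 -0.   -0.62  0.45 -0.74 -2.82] 0.0 [np.float64(0.062), np.float64(0.03), np.float64(0.166), np.float64(0.207)]
0.3 22 0.55 0 [ 0.18  0.24 -0.66  0.66 -0.48 -3.03] 0.0002 [np.float64(0.016), np.float64(0.029), np.float64(0.093), np.float64(0.123)]
0.3 22 -0.09 0 [-0.11  0.13 -0.82  0.49 -0.27 -2.44] 0.0 [np.float64(0.019), np.float64(0.06), np.float64(0.08), np.float64(0.124)]
0.3 15 0.55 0.09 [ 0.15  0.06 -0.48  0.28 -0.87 -2.59] 0.0 [np.float64(0.061), np.float64(0.009), np.float64(0.171), np.float64(0.211)]
(array([-0.28934672, -0.15117384, -0.67117827,  0.19113099, -0.71477523,
       -2.1165101 ]), np.float64(3.608224830031759e-15))
trans [2.63, 7.42, -5.49] rot [4.1, 11.6, -9.2] |rot| 15.3 dist 9.6
0.0 [np.float64(0.183), np.float64(0.029), np.float64(0.161), np.float64(0.175)]
0.25 [np.float64(0.181), np.float64(0.028), np.float64(0.161), np.float64(0.187)]
0.5 [np.float64(0.173), np.float64(0.029), np.float64(0.165), np.float64(0.199)]
0.75 [np.float64(0.167), np.float64(0.031), np.float64(0.171), np.float64(0.212)]
1.0 [np.float64(0.164), np.float64(0.035), np.float64(0.181), np.float64(0.224)]
```

```bash
python3 - <<'E'
import kin; from sw import *
import json
k=kin.setup(json.load(open('kin.json')))
for lean,roll in ((20,270),(20,285),(24,285)):
  M=orient(np.radians(lean),0,np.radians(roll)); q=[-.3,.1,-.5,0,-.6,-2]
  for th,r in ((.55,.09),(.55,0),(.2,0),(-.09,0),(-.09,.09)):
    t=pose(th)[0]-r*M[:,2]; q,e=kin.ik(t,M,k,q); print(lean,roll,th,r,q.round(2),round(e,4),clear(t,M,CY,th,.045))
M=orient(np.radians(22),0,np.radians(283)); t=np.array([-.2,-.1,.24]); p0,M0,tr,rv=goto(t,M); print(clear(t,M,CY,.55,.045))
E
```

```text
orient err deg 4.5322336825585765 k [ 0.4415  0.1366  0.5157 -0.0788  0.4088  0.4711] fit mm 0.24
20 270 0.55 0.09 [ 0.15 -0.03 -0.62  0.33 -0.71 -2.49] 0.0 [np.float64(0.061), np.float64(0.039), np.float64(0.167), np.float64(0.208)]
20 270 0.55 0 [ 0.12  0.22 -0.67  0.5  -0.43 -2.67] 0.0 [np.float64(0.015), np.float64(0.031), np.float64(0.095), np.float64(0.124)]
20 270 0.2 0 [ 0.01  0.16 -0.75  0.48 -0.38 -2.56] 0.0 [np.float64(0.018), np.float64(0.052), np.float64(0.081), np.float64(0.124)]
20 270 -0.09 0 [-0.1   0.14 -0.78  0.41 -0.34 -2.38] 0.0 [np.float64(0.019), np.float64(0.055), np.float64(0.081), np.float64(0.124)]
20 270 -0.09 0.09 [-0.09 -0.14 -0.72  0.22 -0.67 -2.18] 0.0 [np.float64(0.061), np.float64(0.062), np.float64(0.165), np.float64(0.208)]
20 285 0.55 0.09 [ 0.14 -0.02 -0.6   0.3  -0.73 -2.72] 0.0 [np.float64(0.061), np.float64(0.016), np.float64(0.163), np.float64(0.205)]
20 285 0.55 0 [ 0.11  0.22 -0.65  0.45 -0.46 -2.87] 0.0 [np.float64(0.015), np.float64(0.016), np.float64(0.089), np.float64(0.12)]
20 285 0.2 0 [ 0.01  0.16 -0.73  0.42 -0.41 -2.76] 0.0 [np.flo
[... 460 characters left out ...]
loat64(0.201)]
24 285 0.55 0 [ 0.12  0.21 -0.71  0.6  -0.37 -3.03] 0.0167 [np.float64(0.014), np.float64(0.027), np.float64(0.089), np.float64(0.119)]
24 285 0.2 0 [ 0.03  0.16 -0.8   0.68 -0.3  -3.03] 0.0002 [np.float64(0.018), np.float64(0.047), np.float64(0.076), np.float64(0.119)]
24 285 -0.09 0 [-0.09  0.14 -0.83  0.6  -0.26 -2.85] 0.0 [np.float64(0.019), np.float64(0.049), np.float64(0.076), np.float64(0.119)]
24 285 -0.09 0.09 [-0.07 -0.18 -0.78  0.27 -0.6  -2.5 ] 0.0 [np.float64(0.061), np.float64(0.049), np.float64(0.158), np.float64(0.202)]
trans [4.04, 9.06, -6.09] rot [0.9, 10.1, -4.7] |rot| 11.2 dist 11.6
[np.float64(0.156), np.float64(0.04), np.float64(0.178), np.float64(0.22)]
```

```bash
cat > g2.py <<'E'
import sys; from sw import *
M=orient(np.radians(20),0,np.radians(270)); t=np.array(eval(sys.argv[1])); p0,M0,tr,rv=goto(t,M); st=arm.get_state(); print('S',p0.round(4),'q',st['q'].round(2),'F_S',(st['force']@Rs).round(1),st['t'])
th=float(sys.argv[2]) if len(sys.argv)>2 else .55
print([[float(x) for x in clear(p0+s*(t-p0),M0@R.from_rotvec(s*rv,degrees=True).as_matrix(),CY,th,.046)] for s in (0,.33,.67,1)])
E
python3 g2.py '[-.2,-.1,.24]'
```

```text
trans [4.04, 9.06, -6.09] rot [0.0, 12.1, -17.7] |rot| 21.4 dist 11.6
S [-0.16   -0.2004  0.197 ] q [-0.47 -0.02 -0.88  0.46 -0.18 -2.41] F_S [ 0.1 -2.6  0.9] 11.4167
[[0.183, 0.029, 0.161, 0.175], [0.172, 0.036, 0.159, 0.191], [0.161, 0.046, 0.168, 0.208], [0.156, 0.059, 0.181, 0.224]]
```

Request:
move_arm --rows '[{"translation":[0,0,0],"rot":[0,0,0],"hand":0.48},{"translation":[0,0,0],"rot":[0,0,0],"hand":0.48}]'

```text
t: 11.58
eef_pos: [0.3963, -0.4242, 0.1962]
ee_rot: [2.984, 0.538, 2.229]
force: [-1.3, 0.1, -0.4]
width: 0.0454
gripper_force: 0.0
```

```bash
python3 g2.py '[-.2,-.1,.24]'
```

```text
trans [3.95, 9.17, -6.09] rot [0.1, 12.1, -17.6] |rot| 21.4 dist 11.7
S [-0.1609 -0.2012  0.1962] q [-0.47 -0.02 -0.88  0.45 -0.18 -2.4 ] F_S [-1.2 -0.6 -0.4] 11.5833
[[0.183, 0.03, 0.16, 0.174], [0.172, 0.037, 0.159, 0.19], [0.161, 0.047, 0.167, 0.207], [0.156, 0.059, 0.181, 0.224]]
```

Stable, so the commanded pose equals the measured one. Moving out slowly.

Request:
move_arm --rows '[{"translation":[0.5,1.1,-0.8],"rot":[0,1.5,-2.2],"hand":0.48},{"translation":[1.0,2.3,-1.5],"rot":[0,3.0,-4.4],"hand":0.48},{"translation":[1.5,3.4,-2.3],"rot":[0,4.5,-6.6],"hand":0.48},{"translation":[2.0,4.6,-3.0],"rot":[0,6.1,-8.8],"hand":0.48},{"translation":[2.5,5.7,-3.8],"rot":[0,7.6,-11],"hand":0.48},{"translation":[3.0,6.9,-4.6],"rot":[0,9.1,-13.2],"hand":0.48},{"translation":[3.5,8.0,-5.3],"rot":[0,10.6,-15.4],"hand":0.48},{"translation":[4.0,9.2,-6.1],"rot":[0,12.1,-17.6],"hand":0.48}]'

```text
t: 12.25
eef_pos: [0.417, -0.3147, 0.239]
ee_rot: [3.136, 0.346, 2.588]
force: [-0.2, -1.5, 0.1]
width: 0.0454
gripper_force: 0.0
```

```bash
python3 g2.py '[-.2,0.0,.24]'; python3 -c "
import kin; k=kin.setup(kin.log())"
```

```text
trans [-0.13, 9.72, -0.0] rot [0.4, -0.2, 0.1] |rot| 0.4 dist 9.7
S [-0.2009 -0.0972  0.239 ] q [-0.19 -0.1  -0.66  0.18 -0.69 -2.06] F_S [ 0.6 -1.4  0.1] 12.25
[[0.154, 0.06, 0.18, 0.222], [0.132, 0.059, 0.18, 0.223], [0.109, 0.059, 0.18, 0.223], [0.091, 0.059, 0.181, 0.224]]
orient err deg 4.871967376948348 k [ 0.5306 -0.0219  0.6872 -0.0938  0.5193  0.6658] fit mm 11.72
```

```bash
python3 g2.py '[-.173,.084,.228]'
```

```text
trans [-2.27, 18.1, 2.09] rot [0.4, -0.2, 0.1] |rot| 0.4 dist 18.4
S [-0.2009 -0.0972  0.239 ] q [-0.19 -0.1  -0.66  0.18 -0.69 -2.06] F_S [ 0.6 -1.4  0.1] 12.25
[[0.154, 0.06, 0.18, 0.222], [0.106, 0.052, 0.176, 0.219], [0.068, 0.045, 0.172, 0.215], [0.064, 0.037, 0.171, 0.212]]
```

Request:
move_arm --rows '[{"translation":[-0.3,2.6,0.3],"rot":[0.4,0,0],"hand":0.48},{"translation":[-0.6,5.2,0.6],"rot":[0.4,0,0],"hand":0.48},{"translation":[-0.9,7.8,0.9],"rot":[0.4,0,0],"hand":0.48},{"translation":[-1.3,10.4,1.2],"rot":[0.4,0,0],"hand":0.48},{"translation":[-1.6,13,1.5],"rot":[0.4,0,0],"hand":0.48},{"translation":[-1.9,15.6,1.8],"rot":[0.4,0,0],"hand":0.48},{"translation":[-2.3,18.1,2.1],"rot":[0.4,0,0],"hand":0.48},{"translation":[-2.3,18.1,2.1],"rot":[0.4,0,0],"hand":0.48}]'

```text
t: 12.92
eef_pos: [0.539, -0.175, 0.227]
ee_rot: [-3.139, 0.346, 2.589]
force: [-0.2, -0.0, 0.5]
width: 0.0458
gripper_force: 0.0
```

```bash
python3 g2.py '[-.142,.084,.14]'; python3 look.py w4.png handle lens_center terminal_strip carriage_tab; python3 - <<'E'
from h import *
for c in ['scene','top']:
  T=T_cam(c); im,d=save(c,c+'4.png')
  for l in ['handle','lens_center','collar_face','carriage_face']: print(c,l,[(np.round(toS(w(T,r['point'])),4).tolist(),round(r['p'],2)) for r in arm.pinpoint(l,c)[:1]])
E
```

```text
trans [0.24, -0.17, 9.17] rot [-0.1, -0.2, 0.1] |rot| 0.2 dist 9.2
S [-0.1709  0.0859  0.227 ] q [ 0.16  0.   -0.66  0.37 -0.68 -2.55] F_S [-0.2 -0.1  0.5] 12.9167
[[0.062, 0.035, 0.171, 0.211], [0.035, 0.036, 0.144, 0.182], [0.021, 0.037, 0.118, 0.152], [0.015, 0.03, 0.096, 0.124]]
handle []
lens_center [([-0.0985, 0.0543, 0.1077], 0.88)]
terminal_strip [([-0.1081, -0.0154, -0.0005], 0.95)]
carriage_tab [([-0.0593, -0.0097, 0.0734], 0.72), ([-0.1081, -0.0149, -0.0022], 0.53)]
scene handle [([-0.1432, 0.0853, 0.1415], 0.56)]
scene lens_center [([-0.1025, 0.0591, 0.1062], 0.89)]
scene collar_face [([-0.0046, 0.0237, 0.0273], 0.53)]
scene carriage_face [([0.0022, 0.0228, 0.0271], 0.61)]
top handle [([-0.1389, 0.0828, 0.1447], 0.81)]
top lens_center [([-0.0976, 0.0506, 0.1053], 0.97)]
top collar_face [([0.0077, 0.0177, 0.0283], 0.64)]
top carriage_face [([-0.0025, 0.0165, 0.0272], 0.83)]
```

View pics/w4.png

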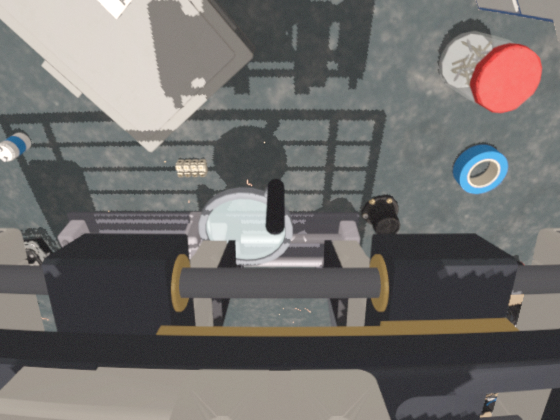

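The wrist picture shows the handle at (275,205), centred between the jaws with fingertips at about (220,255) and (345,255). Strip at (191,167), lampholder at (380,215). I'll lower the jaws round the handle.

Request:
move_arm --rows '[{"translation":[0.1,-0.1,2],"rot":[0,0,0],"hand":0.48},{"translation":[0.2,-0.2,4],"rot":[0,0,0],"hand":0.48},{"translation":[0.2,-0.2,6],"rot":[0,0,0],"hand":0.48},{"translation":[0.2,-0.2,8],"rot":[0,0,0],"hand":0.48},{"translation":[0.2,-0.2,9.1],"rot":[0,0,0],"hand":0.48},{"translation":[0.2,-0.2,9.1],"rot":[0,0,0],"hand":0.6},{"translation":[0.2,-0.2,9.1],"rot":[0,0,0],"hand":0.6}]'

```text
t: 14.25
eef_pos: [0.5602, -0.1965, 0.1419]
ee_rot: [-3.135, 0.349, 2.585]
force: [-0.1, 0.5, 0.6]
width: 0.0376
gripper_force: 0.0
```

```bash
python3 g2.py '[-.142,.084,.14]'; python3 - <<'E'
from sw import *
R0=R.from_euler('xyz',arm.get_state()['ee_rot']).as_matrix(); A=R0.T@Rs
p0=pose(.55)[0]; h=.035/2
for th in (.5,.4,.3,.2,.1,.05,0,-.05,-.09): print(th,(A@(pose(th)[0]-p0)*100).round(2))
E
```

```text
trans [0.11, 0.52, 0.16] rot [-0.4, -0.0, -0.1] |rot| 0.4 dist 0.6
S [-0.1416  0.0788  0.1419] q [ 0.08  0.14 -0.78  0.53 -0.42 -2.67] F_S [-0.4  0.3  0.6] 14.25
[[0.016, 0.029, 0.096, 0.125], [0.016, 0.029, 0.096, 0.125], [0.015, 0.03, 0.096, 0.124], [0.015, 0.03, 0.096, 0.124]]
0.5 [ 0.39 -0.73 -0.14]
0.4 [ 1.08 -2.24 -0.38]
0.3 [ 1.62 -3.82 -0.56]
0.2 [ 2.01 -5.45 -0.69]
0.1 [ 2.24 -7.11 -0.77]
0.05 [ 2.3  -7.95 -0.78]
0 [ 2.32 -8.79 -0.79]
-0.05 [ 2.3  -9.63 -0.77]
-0.09 [  2.25 -10.3   -0.75]
```

Request:
move_arm --rows '[{"translation":[0.0,-0.5,0],"rot":[0,0,0],"hand":0.6},{"translation":[0.2,-1.0,-0.05],"rot":[0,0,0],"hand":0.6},{"translation":[0.55,-1.8,-0.2],"rot":[0,0,0],"hand":0.6},{"translation":[0.9,-2.5,-0.3],"rot":[0,0,0],"hand":0.6},{"translation":[1.2,-3.3,-0.4],"rot":[0,0,0],"hand":0.6},{"translation":[1.5,-4.1,-0.5],"rot":[0,0,0],"hand":0.6},{"translation":[1.7,-4.8,-0.6],"rot":[0,0,0],"hand":0.6},{"translation":[1.9,-5.5,-0.65],"rot":[0,0,0],"hand":0.6}]'

```text
t: 14.92
eef_pos: [0.5148, -0.2316, 0.1436]
ee_rot: [-3.139, 0.352, 2.586]
force: [-1.2, 8.1, 1.6]
width: 0.0351
gripper_force: 2.8
```

```bash
python3 g2.py '[-.1673,-.032,.14]'; cat > m.py <<'E'
from h import *
st=arm.get_state()
for c in ['scene','top','wrist']:
  arm.grab_frame(c); T=T_cam(c,st)
  for l in ['handle','lens_center','terminal_strip','carriage_face','collar_face']: print(c,l,[(np.round(toS(w(T,r['point'])),4).tolist(),round(r['p'],2)) for r in arm.pinpoint(l,c)[:2]])
E
python3 m.py
```

```text
trans [0.65, -5.7, 0.16] rot [-0.2, 0.2, -0.0] |rot| 0.2 dist 5.7
S [-0.1617  0.025   0.1436] q [ 0.01  0.09 -0.83  0.51 -0.4  -2.58] F_S [-5.3  6.3  1.6] 14.9167
[[0.015, 0.05, 0.084, 0.127], [0.024, 0.051, 0.083, 0.126], [0.027, 0.053, 0.082, 0.125], [0.034, 0.055, 0.081, 0.124]]
scene handle [([-0.1612, 0.0396, 0.1419], 0.69)]
scene lens_center [([-0.1154, 0.0224, 0.1056], 0.7)]
scene terminal_strip [([-0.1031, -0.0139, 0.0017], 0.67)]
scene carriage_face [([0.004, 0.0234, 0.0258], 0.95)]
scene collar_face [([-0.0033, 0.0233, 0.0293], 0.44)]
top handle [([-0.1622, 0.0325, 0.1434], 0.61), ([0.002, 0.015, 0.0294], 0.26)]
top lens_center [([-0.1117, 0.018, 0.1037], 0.95)]
top terminal_strip [([-0.105, -0.0178, -0.0023], 0.45)]
top carriage_face [([-0.0011, 0.0138, 0.0245], 0.78), ([-0.1391, -0.2153, -0.0011], 0.74)]
top collar_face [([0.0084, 0.0186, 0.0256], 0.66)]
wrist handle [([-0.1596, 0.0385, 0.146], 0.74)]
wrist lens_center []
wrist terminal_strip [([-0.1054, -0.0146, 0.0018], 0.56)]
wrist carriage_face []
wrist collar_face []
```

Request:
move_arm --rows '[{"translation":[0.2,-0.5,-0.05],"rot":[0,0,0],"hand":0.6},{"translation":[0.35,-1.0,-0.1],"rot":[0,0,0],"hand":0.6},{"translation":[0.45,-1.5,-0.15],"rot":[0,0,0],"hand":0.6},{"translation":[0.55,-2.0,-0.2],"rot":[0,0,0],"hand":0.6},{"translation":[0.6,-2.5,-0.2],"rot":[0,0,0],"hand":0.6},{"translation":[0.65,-3.0,-0.2],"rot":[0,0,0],"hand":0.6},{"translation":[0.7,-3.5,-0.2],"rot":[0,0,0],"hand":0.6},{"translation":[0.7,-4.0,-0.2],"rot":[0,0,0],"hand":0.6}]'

```text
t: 16.48
eef_pos: [0.4868, -0.2627, 0.1421]
ee_rot: [-3.137, 0.35, 2.585]
force: [0.9, 3.8, 2.9]
width: 0.0355
gripper_force: 2.2
```

```bash
python3 g2.py '[-.1673,-.032,.14]'; python3 m.py
```

```text
trans [-0.09, -1.58, 0.27] rot [-0.3, 0.1, -0.1] |rot| 0.3 dist 1.6
S [-0.1691 -0.0162  0.1421] q [-0.06  0.07 -0.84  0.46 -0.39 -2.47] F_S [-1.2  3.7  2.9] 16.4833
[[0.03, 0.057, 0.083, 0.126], [0.031, 0.056, 0.082, 0.125], [0.032, 0.055, 0.081, 0.124], [0.034, 0.055, 0.081, 0.124]]
scene handle [([-0.1679, -0.0016, 0.1415], 0.83)]
scene lens_center [([-0.1195, -0.0057, 0.1042], 0.93)]
scene terminal_strip [([-0.1036, -0.0132, -0.0004], 0.4)]
scene carriage_face [([0.0025, 0.0222, 0.0276], 0.96), ([-0.0034, 0.0237, 0.0252], 0.57)]
scene collar_face [([-0.0044, 0.0226, 0.0256], 0.73)]
top handle [([0.032, -0.2703, 0.0041], 0.67), ([-0.1656, -0.0078, 0.1479], 0.58)]
top lens_center [([-0.1135, -0.0112, 0.1029], 0.72), ([-0.0003, 0.0162, 0.0278], 0.6)]
top terminal_strip []
top carriage_face [([-0.0024, 0.015, 0.0272], 0.78)]
top collar_face [([0.0075, 0.0161, 0.024], 0.67)]
wrist handle [([-0.1648, -0.0053, 0.1455], 0.58)]
wrist lens_center [([-0.1154, -0.0107, 0.1099], 0.96)]
wrist terminal_strip [([-0.1078, -0.0136, 0.0008], 0.92)]
wrist carriage_face []
wrist collar_face []
```

Request:
move_arm --rows '[{"translation":[0,-0.2,0],"rot":[0,0,0],"hand":0.6},{"translation":[0,-0.4,0],"rot":[0,0,0],"hand":0.6},{"translation":[0,-0.6,0],"rot":[0,0,0],"hand":0.6},{"translation":[0,-0.8,0],"rot":[0,0,0],"hand":0.6},{"translation":[0,-0.8,0],"rot":[0,0,0],"hand":0.6},{"translation":[0,0,0],"rot":[0,0,0],"hand":0.6},{"translation":[0,0.4,0],"rot":[0,0,0],"hand":0.6},{"translation":[0,0.4,0],"rot":[0,0,0],"hand":0.6}]'

```text
t: 18.05
eef_pos: [0.4894, -0.2588, 0.142]
ee_rot: [-3.136, 0.35, 2.586]
force: [-0.2, -0.1, -0.8]
width: 0.0351
gripper_force: 0.0
```

```bash
python3 g2.py '[-.1673,-.0144,.14]'; python3 m.py; python3 look.py w5.png
```

```text
trans [-0.08, -0.29, 0.24] rot [-0.3, 0.0, -0.1] |rot| 0.3 dist 0.4
S [-0.1689 -0.0115  0.142 ] q [-0.05  0.07 -0.84  0.47 -0.39 -2.49] F_S [-0.2 -0.2 -0.8] 18.05
[[0.029, 0.056, 0.083, 0.126], [0.028, 0.056, 0.082, 0.125], [0.028, 0.055, 0.081, 0.124], [0.027, 0.055, 0.081, 0.124]]
scene handle [([-0.1677, -0.012, 0.1421], 0.64), ([0.0015, 0.0251, 0.0279], 0.55)]
scene lens_center [([0.0016, 0.0247, 0.0281], 0.23)]
scene terminal_strip [([-0.1051, -0.0123, 0.0003], 0.48)]
scene carriage_face [([0.0041, 0.0246, 0.0289], 0.97), ([-0.1435, -0.2091, -0.0031], 0.22)]
scene collar_face [([-0.0047, 0.0237, 0.0286], 0.69)]
top handle [([-0.1692, -0.0135, 0.1474], 0.6)]
top lens_center []
top terminal_strip []
top carriage_face [([-0.0014, 0.0137, 0.0298], 0.69)]
top collar_face [([0.0082, 0.0201, 0.0247], 0.69), ([-0.0006, -0.0086, 0.1055], 0.6)]
wrist handle [([-0.1647, -0.0096, 0.1462], 0.85)]
wrist lens_center [([-0.1111, -0.0114, 0.1066], 0.57)]
wrist terminal_strip [([-0.1068, -0.0146, -0.0032], 0.78), ([-0.1639, -0.0114, 0.1447], 0.53)]
wrist carriage_face [([-0.167, -0.0075, 0.1442], 0.23)]
wrist collar_face []
```

View pics/w5.png

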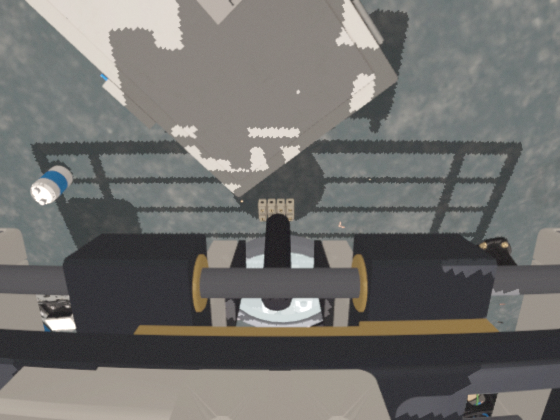

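The handle at (278,250) is centred and free between the jaws, with zero force; strip at (276,208). I'll retreat and check the lens with clear views.

Request:
move_arm --rows '[{"translation":[0,0,0],"rot":[0,0,0],"hand":0.48},{"translation":[0,0,0],"rot":[0,0,0],"hand":0.48},{"translation":[0,0,-1.5],"rot":[0,0,0],"hand":0.48},{"translation":[0,0,-4],"rot":[0,0,0],"hand":0.48},{"translation":[0,0,-7],"rot":[0,0,0],"hand":0.48},{"translation":[0,0,-10],"rot":[0,0,0],"hand":0.48},{"translation":[0,0,-13],"rot":[0,0,0],"hand":0.48},{"translation":[0,0,-13],"rot":[0,0,0],"hand":0.48}]'

```text
t: 19.67
eef_pos: [0.4533, -0.2344, 0.2704]
ee_rot: [-3.141, 0.358, 2.585]
force: [1.2, 0.6, 0.8]
width: 0.0457
gripper_force: 0.0
```

```bash
python3 f.py; python3 m.py; echo; python3 m.py | grep -v face; python3 look.py w6.png
```

```text
S [-0.2124 -0.0098  0.2704] F_S [0.8 1.1 0.8] 19.6667
scene handle [([-0.1654, -0.0103, 0.1402], 0.75)]
scene lens_center [([-0.1152, -0.0102, 0.1036], 0.56)]
scene terminal_strip [([-0.106, -0.0127, 0.001], 0.53)]
scene carriage_face [([0.0023, 0.023, 0.027], 0.72)]
scene collar_face [([-0.0032, 0.0244, 0.0283], 0.57)]
top handle [([-0.166, -0.0145, 0.146], 0.83)]
top lens_center [([-0.1155, -0.0137, 0.1034], 0.76)]
top terminal_strip [([0.0011, -0.0013, -0.0019], 0.64)]
top carriage_face [([0.0002, 0.0141, 0.0285], 0.9)]
top collar_face [([0.0061, 0.016, 0.0243], 0.48)]
wrist handle [([-0.1641, -0.0088, 0.1524], 0.68)]
wrist lens_center [([-0.1075, -0.0091, 0.1176], 0.75)]
wrist terminal_strip [([-0.1071, -0.009, 0.0081], 0.72)]
wrist carriage_face [([0.0033, 0.0239, 0.0378], 0.6)]
wrist collar_face []

scene handle [([-0.1664, -0.0119, 0.1405], 0.76)]
scene lens_center [([-0.1185, -0.0097, 0.103], 0.6)]
scene terminal_strip [([-0.106, -0.0148, 0.0033], 0.7), ([-0.0047, 0.0006, 0.107], 0.29)]
top handle []
top lens_center [([-0.1136, -0.015, 0.106], 0.71)]
top terminal_strip []
wrist handle [([-0.1667, -0.013, 0.144], 0.86), ([-0.1393, -0.2119, 0.0002], 0.21)]
wrist lens_center [([-0.1137, -0.0121, 0.1061], 0.57)]
wrist terminal_strip [([-0.1075, -0.013, 0.0007], 0.47), ([-0.0441, 0.2123, 0.0014], 0.4)]
```

View pics/w6.png

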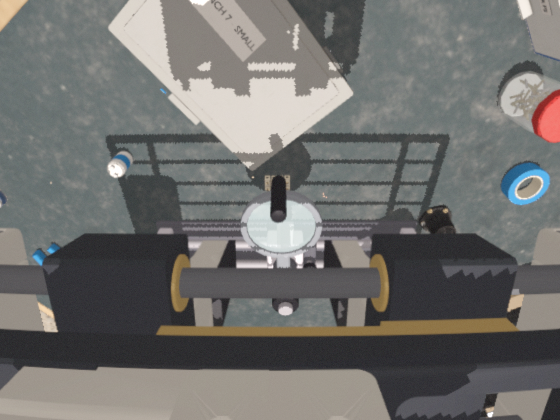

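The wrist picture shows the lens at (281,226), the handle at (278,197) and the strip behind the handle at (276,182). Lens and strip are about 9 mm apart. One last check that the carriage didn't drift off the collar during the swing.

```bash
python3 - <<'E'
from h import *
a=cv2.imread('pics/scene4.png'); save('scene','scene6.png'); b=cv2.imread('pics/scene6.png')
st=arm.get_state(); res={}
for i in range(4):
  for c in ['scene','top','wrist']:
    arm.grab_frame(c); T=T_cam(c,st)
    for l in ['carriage_tab','carriage_face','collar_face','swivel']:
      r=arm.pinpoint(l,c)
      if r: res.setdefault((c,l),[]).append(toS(w(T,r[0]['point']))[1])
for k,v in res.items(): print(k,np.median(v).round(4),len(v))
v=np.vstack([a[215:285,200:330],b[215:285,200:330]]); cv2.imwrite('pics/cmp.png',cv2.resize(v,(540,583),interpolation=cv2.INTER_CUBIC))
E
```

```text
('scene', 'carriage_tab') -0.005 3
('scene', 'collar_face') 0.0228 4
('scene', 'swivel') 0.0 3
('top', 'carriage_tab') -0.0071 4
('top', 'carriage_face') 0.015 3
('top', 'collar_face') 0.019 4
('wrist', 'carriage_tab') -0.0088 4
('wrist', 'carriage_face') 0.0209 4
('wrist', 'collar_face') 0.0175 3
('wrist', 'swivel') -0.0046 4
('scene', 'carriage_face') 0.0236 3
('top', 'swivel') -0.0065 3
```

View pics/cmp.png

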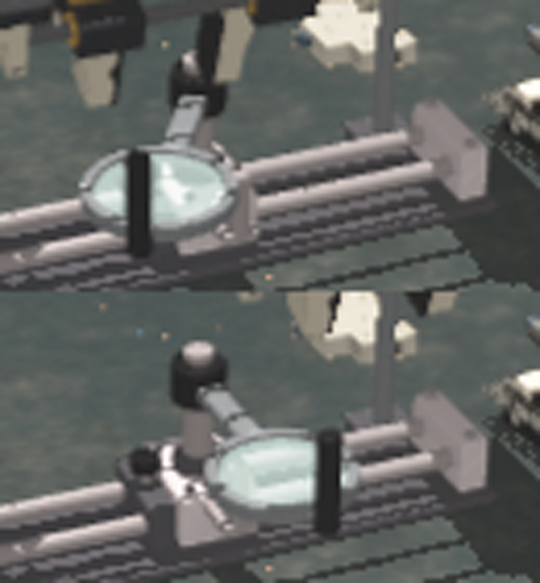

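The tab and swivel positions match those from before the swing, and the lower crop shows the carriage block touching the collar at about (175,510). The tool is clear of everything, so I'll hand in.

```bash
python3 -c "
from station import arm
print(arm.get_state()['force'].round(1),arm.job_done())"
```

```text
the job is handed in; nothing more can be done
[-0.   0.5 -0.6] None
```

I handed the job in with the carriage resting against the stop collar, the lens about 9 mm from the middle of the terminal strip (limit 15 mm) by camera estimate, and the arm clear of everything; no verdict came back.

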